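Glaze samples through the gate

TASK

With the fingertips, push the three round glaze samples along the sorting board, through the gap between the two wooden posts, so that each drops into the green catch bin behind it: one at a time, lightest colour first - white, then yellow, then blue. Their glaze is still raw, so only slide them, never pick them up; leave the square tile, the brass weight and the other things on the bench where they are.

Things in the scene. Friction and masses are not known exactly. Their poses are not given: they have to be found in the camera images.
- board: low sorting board, grey deck in a wooden rim, fixed to the bench, 270 mm (its x) by 340 mm (its y), deck top 50 mm above the bench. Origin: centre of its underside, at bench height; +y towards the gate and bin, z up. Rims 12 mm high above the deck leave deck x -125 to 125, y -160 to 157 mm; the deck ends in a sheer edge at y = 170, right behind the gate.
- gate (a point): middle of the gate at deck level (board x 0, y 160 mm), axes as the board's. The gate is the only gap, 50 mm clear, in a 20 mm high fence across the +y end, between two light round posts (20 mm diameter, 30 mm high above the deck, axes 35 mm either side of this point along x). Samples pass along +y.
- bin (a point): centre of the cork floor of the open green catch bin behind the gate (board x 0, y 220 mm), 10 mm above the bench, axes as the board's. Inside it is 100 by 100 mm and starts at the deck's edge; its rim is 12 mm above deck level, so a sample drops 40 mm.
- white_disc: white round ceramic glaze sample, 40 mm diameter, 9 mm thick, about 24 g, lying flat and loose on the deck of the board. Origin at its centre, z along its axis.
- yellow_disc: yellow round ceramic glaze sample, 40 mm diameter, 9 mm thick, about 24 g, lying flat and loose on the deck of the board. Origin at its centre, z along its axis.
- blue_disc: blue round ceramic glaze sample, 40 mm diameter, 9 mm thick, about 24 g, lying flat and loose on the deck of the board. Origin at its centre, z along its axis.
- square_tile: bystander: loose flat terracotta square tile 45 x 45 x 9 mm on the deck near the end away from the gate. Origin: centre of its underside.
- brass_weight: bystander: loose upright brass weight, 26 mm diameter, 43 mm high, on the deck near the end away from the gate. Origin: centre of its underside.
- glaze_jar: bystander: green glass jar, 64 mm diameter, 95 mm high, on the bench beside the board. Origin: centre of its underside.
- blue_bottle: bystander: blue bottle, 54 mm diameter, 120 mm high, on the bench beside the board. Origin: centre of its underside.
- water_bowl: bystander: white bowl, 120 mm diameter, 50 mm high, on the bench beside the board. Origin: centre of its underside.
Things that resemble listed ones, but are neither listed nor needed, are in the scene too. Of the things shaped like the blue_disc, the blue one is meant.

How it is judged:
On the way, in this order (a step that is already met when the one before it is completed fails the run):
1. the white sample lies in the bin while yellow and blue are still on the board (y of white_disc in the frame of board between 0.172 and 0.272 m and x of white_disc in the frame of board between -0.05 and 0.05 m and height (world z) of white_disc below 0.05 m and y of each of yellow_disc, blue_disc in the frame of board below 0.165 m and height (world z) of each of yellow_disc, blue_disc above 0.05 m), for 0.2 s.
2. the yellow sample has joined it while blue is still on the board (y of white_disc in the frame of board between 0.172 and 0.272 m and x of white_disc in the frame of board between -0.05 and 0.05 m and height (world z) of each of white_disc, yellow_disc below 0.05 m and y of yellow_disc in the frame of board between 0.172 and 0.272 m and x of yellow_disc in the frame of board between -0.05 and 0.05 m and y of blue_disc in the frame of board below 0.165 m and height (world z) of blue_disc above 0.05 m), for 0.2 s.
3. the blue sample has followed (y of white_disc in the frame of board between 0.172 and 0.272 m and x of white_disc in the frame of board between -0.05 and 0.05 m and height (world z) of each of white_disc, yellow_disc, blue_disc below 0.05 m and y of yellow_disc in the frame of board between 0.172 and 0.272 m and x of yellow_disc in the frame of board between -0.05 and 0.05 m and y of blue_disc in the frame of board between 0.172 and 0.272 m and x of blue_disc in the frame of board between -0.05 and 0.05 m), for 0.2 s.
At the end, for the whole second after the job is handed in: All three samples lie at rest in the catch bin, their centres below deck level and inside its walls, having gone in one by one as white, yellow, blue; the square tile, the brass weight and the jar, bottle and bowl are within 20 mm of where they were (all of step 3 and linear speed of each of white_disc, yellow_disc, blue_disc below 0.02 m/s and distance of each of square_tile, brass_weight, glaze_jar, blue_bottle, water_bowl from where it was at the start of the episode below 0.02 m); the robot touches nothing.
It fails at once if a sample is lifted (its centre more than 14 mm above where it lay) (height (world z) of any of white_disc, yellow_disc, blue_disc above 0.0685 m).
It fails at once if the square tile or the brass weight is moved by more than 20 mm (distance of any of square_tile, brass_weight from where it was at the start of the episode above 0.02 m).
It fails at once if the jar, bottle or bowl beside the board is moved by more than 20 mm (distance of any of glaze_jar, blue_bottle, water_bowl from where it was at the start of the episode above 0.02 m).
It also fails if it takes over 61 s, if anything falls off the work surface, if the arm or the gripper's body presses on something with over 40 N, if the wrist force passes 120 N, or if a joint passes its speed limit or range.

ROBOT

A 7-joint arm with a two-finger parallel gripper is mounted at the origin on the work surface. World frame = base frame: x ahead of the robot, y to its left, z up, the work surface at z = 0. Lengths are in m, angles in rad, forces in N, time in s.
With the tool pointing down it reaches from about 0.375 to 0.925 m from the base axis. Payload 3.1 kg.
Tool frame: the origin (TCP) lies between the finger pads; the fingertips stand 19 mm ahead of it and the grasp point (between the pads) is the TCP; z points along the fingers, y is the direction in which the jaws open and shut (so a half turn about z gives the same grasp; the last joint's range is limited). The gripper opens to 85 mm and grips with 20 to 120 N. Pads are 22 mm wide; open, the fingers measure 114 mm over their backs; the gripper's body (76 mm by 85 mm) begins 54 mm behind the grasp point. The pads swing forward as they close: fully open they stand 13 mm farther back than shut.
Start: joints at [1.224, 0.383, 0.044, 1.598, -0.018, 1.161, -0.05], TCP at [0.16, -0.63, 0.25] pointing down, gripper open.
Joint ranges: [-2.61, 2.61], [-0.41, 2.15], [-1.48, 1.57], [0, 2.5], [-1.57, 4.71], [0.05, 1.97], [-2.85, 2.85]. Speed limits (rad/s): [2.79, 2.79, 3.14, 3.14, 3.14, 3.14, 3.14].

INTERFACE

Orientations are given as a unit quaternion [x, y, z, w].
In Python, from bench import move_ptp, movel, move_j, move_gripper, pause, inverse_kinematics, read_camera, camera_params, MotionError, sign_off, look_for, tip_of, read_time_s, read_qpos, read_joint_vel, read_effort, read_eef_pos, read_tcp_rot, read_ft_force, read_ft_torque, read_finger_gap gives the robot as it stands. Calls block until the motion is done:
- move_ptp(position, orientation): joint-space move of the TCP to a pose.
- movel(position, orientation=None, speed=0.15): straight line of the TCP; orientation=None keeps the orientation; speed is the mean speed in m/s.
- move_j(angles): joint-space move.
- move_gripper(opening, effort=None): finger opening in m; effort is the grip in N (None keeps the last); returns when the fingers have stopped.
- pause(seconds).
- inverse_kinematics(position, orientation): joint angles nearest the present ones, or None.
- read_camera(name): name is "side" or "top"; returns the picture (400x640x3 uint8, red, green, blue); there is no depth.
- camera_params(name): a dict with "K" (3x3 intrinsics, pixels), "camera_from_world" (4x4, takes a point from world to camera coordinates). Camera axes: x right, y down, z forward; pixel columns grow to the right and rows downward; lengths in m; the calibration is good to about 2 mm. A picture is of the moment at which its call begins. camera_params takes no time and is no camera call.
A pose or a line that the arm cannot do raises MotionError and nothing moves.
- sign_off(): hands the job in, once; it reports no verdict.
Trained networks look in the newest picture that a camera, given by its name, has taken for a name from the list of things; names that differ only in an ending like _2 or _b are one class to them, and where a whole thing is asked for, a point or a joint stands for the part that bears it (a point fixed in the world has none). Each returns a list of dicts, best first, with "confidence" (0 to 1); they miss things now and then, are a little off and sometimes report something else, mostly with a low value. They report only what shows in the picture. A call takes as long as a camera call. They do not tell look-alikes from the thing itself.
- look_for(camera, name): "at" ([column, row] in pixels, amid what is visible of it).
- tip_of(camera, name): "at" ([column, row] in pixels: a listed point, or the origin of a listed thing).
Readings, each from a call of its own:
- read_time_s(): time.
- read_qpos(): joint angles.
- read_joint_vel(): joint speeds.
- read_effort(): joint torques, N m.
- read_eef_pos(): TCP position.
- read_tcp_rot(): TCP orientation.
- read_ft_force(): force on the tool from outside, world axes, zero at the start.
- read_ft_torque(): the same for the moment, N m.
- read_finger_gap(): finger opening in m.
Only numpy, scipy, OpenCV 4.12 (cv2) and the standard library are available. Lean on these libraries where they do the work, as an engineer would, in place of code of your own. Each camera call takes 0.05 s, during which the arm holds its last target.

## Working session

There is one attempt and no reset: what is moved stays moved. The work goes in short steps, each a Python script; the robot and the scene stay as the last script left them, time stands still between calls to the robot, and variables do not carry over. Pictures are saved under pics/ and viewed, and the job is handed in when it is done.

```bash
ls; mkdir -p pics; python3 - <<'E'
from bench import *
import cv2,numpy as np
for c in("top","side"):
    im=read_camera(c);cv2.imwrite(f"pics/{c}0.png",cv2.cvtColor(im,cv2.COLOR_RGB2BGR))
    p=camera_params(c);print(c,p["K"],np.round(p["camera_from_world"],4))
print(read_time_s(),read_tcp_rot(),read_finger_gap())
E
```

```text
pics
top [[496.02518849   0.         319.34477302]
 [  0.         496.02518849 196.78298429]
 [  0.           0.           1.        ]] [[-0.0131 -0.9999 -0.005   0.0082]
 [-0.9837  0.0138 -0.1792  0.5503]
 [ 0.1793  0.0026 -0.9838  1.3571]
 [ 0.      0.      0.      1.    ]]
side [[397.24659717   0.         316.74677951]
 [  0.         397.24659717 198.27455857]
 [  0.           0.           1.        ]] [[ 0.8219 -0.5694 -0.0162 -0.454 ]
 [-0.449  -0.6301 -0.6336  0.2744]
 [ 0.3505  0.528  -0.7735  1.185 ]
 [ 0.      0.      0.      1.    ]]
0.1 [ 9.92264894e-01  1.24132456e-01 -2.04353384e-04 -1.21329177e-03] 0.08521759631071038
```

View pics/top0.png

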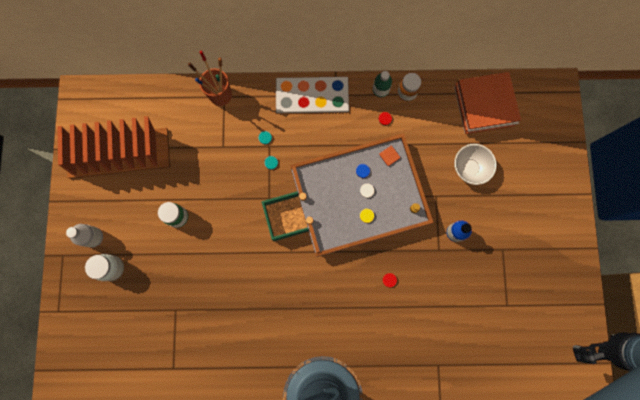

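View pics/side0.png

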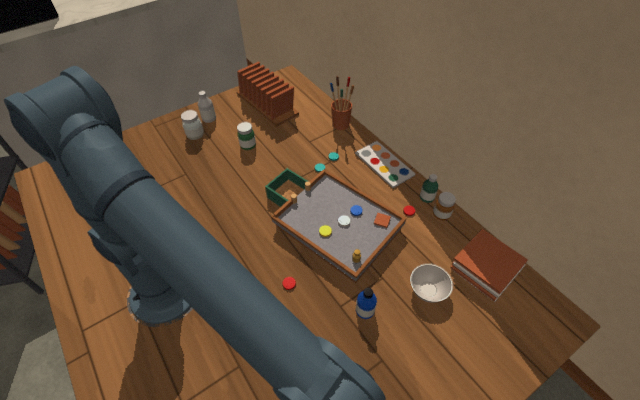

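The top view shows white at (367,191), yellow at (367,216) and blue at (363,171). The tile is at (390,156), the weight at (416,208), and the gate posts at about (303,196) and (309,220), with the bin to their left. Next I'll localise them.

```bash
cat > h.py <<'E'
from bench import *
import cv2,numpy as np
def ray(c,px,z):
    p=camera_params(c);K=np.array(p["K"]);T=np.array(p["camera_from_world"])
    R,t=T[:3,:3],T[:3,3];o=-R.T@t
    d=R.T@np.linalg.solve(K,[px[0],px[1],1.]);return (o+d*(z-o[2])/d[2])[:2]
def proj(c,P):
    p=camera_params(c);T=np.array(p["camera_from_world"]);v=T[:3,:3]@np.asarray(P)+T[:3,3];v=np.array(p["K"])@v;return v[:2]/v[2]
def blobs(im):
    h=cv2.cvtColor(im,cv2.COLOR_RGB2HSV)
    return {"white_disc":cv2.inRange(h,(0,0,190),(179,60,255)),"yellow_disc":cv2.inRange(h,(24,150,120),(34,255,255)),"blue_disc":cv2.inRange(h,(105,150,60),(125,255,255))}
def cents(im,name,amin=40):
    n,_,s,c=cv2.connectedComponentsWithStats(blobs(im)[name])
    return [(c[i],s[i][4]) for i in range(1,n) if s[i][4]>=amin]
E
python3 - <<'E'
from h import *
np.set_printoptions(precision=4,suppress=True)
Z=dict(white_disc=.0545,yellow_disc=.0545,blue_disc=.0545,gate=.05,board=0,bin=.01,square_tile=.05,brass_weight=.05,glaze_jar=0,blue_bottle=0,water_bowl=0)
for c in("top","side"):
    im=read_camera(c)
    for n,z in Z.items():
        for d in tip_of(c,n)[:2]: print(c,n,np.round(d["at"],1),round(d["confidence"],2),ray(c,d["at"],z))
    for n in("white_disc","yellow_disc","blue_disc"):
        for p,a in cents(im,n): print("  blob",c,n,p,a,ray(c,p,.057))
print(read_time_s())
im=read_camera("top");cv2.imwrite("pics/crop.png",cv2.cvtColor(cv2.resize(im[125:265,250:440],None,fx=4,fy=4,interpolation=cv2.INTER_CUBIC),cv2.COLOR_RGB2BGR))
E
```

```text
top white_disc [365.5 192.6] 0.49 [ 0.5597 -0.13  ]
top yellow_disc [368.9 213.9] 0.57 [ 0.4987 -0.1378]
top blue_disc [381.9 118.5] 0.72 [ 0.7784 -0.1842]
top blue_disc [387.5 276.7] 0.53 [ 0.324  -0.1834]
top gate [306.8 209.7] 0.69 [0.5138 0.0366]
top board [358.3 201. ] 0.91 [ 0.5453 -0.1132]
top bin [284.6 215.7] 0.71 [0.5033 0.1022]
top square_tile [390.8 157. ] 0.79 [ 0.6637 -0.2063]
top brass_weight [417.4 208.9] 0.44 [ 0.5117 -0.2754]
top glaze_jar [177.3 218.2] 0.88 [0.5017 0.4163]
top glaze_jar [364.8 215. ] 0.66 [ 0.5036 -0.131 ]
top blue_bottle [454.8 231.3] 0.93 [ 0.4523 -0.3903]
top water_bowl [470.4 169.3] 0.71 [ 0.636  -0.4478]
  blob top white_disc [303.9632 103.2261] 544 [0.8276 0.042 ]
  blob top white_disc [479.6255 168.663 ] 721 [ 0.624  -0.4565]
  blob top white_disc [366.5359 189.8039] 153 [ 0.5673 -0.133 ]
  blob top white_disc [167.6349 211.8026] 304 [0.5122 0.4276]
  blob top white_disc [ 71.04 231.64] 75 [0.4599 0.6954]
  blob top white_disc [ 96.2689 266.2885] 409 [0.3629 0.6183]
  blob top yellow_disc [366.5752 215.2745] 153 [ 0.4946 -0.1309]
  blob top 
[... 765 characters left out ...]
73 [0.5105 0.4293]
side blue_bottle [366.9 308.7] 0.71 [ 0.456  -0.3916]
side water_bowl [429.6 289.1] 0.84 [ 0.6459 -0.4506]
  blob side white_disc [90.1829  7.9224] 1121 [0.2969 1.8604]
  blob side white_disc [188.6238 114.495 ] 101 [0.3723 0.654 ]
  blob side white_disc [243.8842 126.2526] 95 [0.5211 0.4571]
  blob side white_disc [375.1245 162.9834] 241 [0.8099 0.002 ]
  blob side white_disc [343.7209 219.8023] 86 [ 0.5655 -0.134 ]
  blob side white_disc [430.901  292.6038] 313 [ 0.6115 -0.474 ]
  blob side yellow_disc [325.     230.4062] 96 [ 0.493  -0.1328]
  blob side blue_disc [356.0588 210.2941] 85 [ 0.6214 -0.1267]
  blob side blue_disc [366.0216 301.6407] 231 [ 0.4472 -0.3912]
1.3
```

View pics/crop.png

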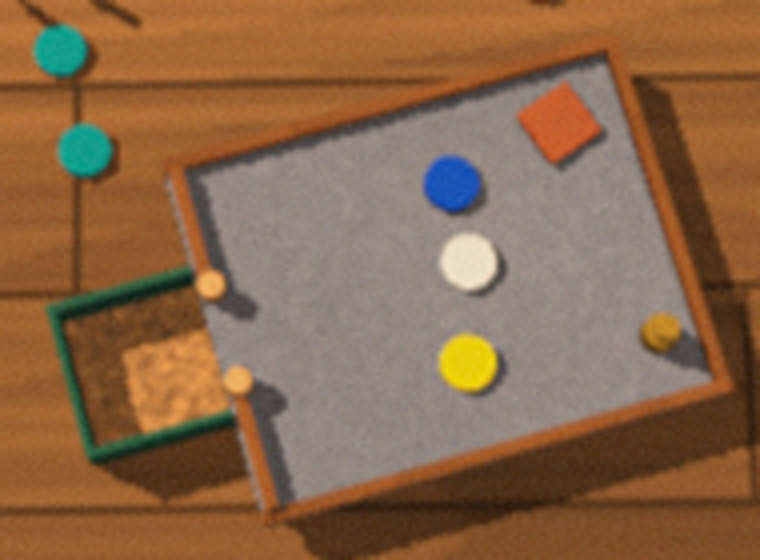

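```bash
python3 - <<'E'
from h import *
from scipy.optimize import least_squares
np.set_printoptions(precision=4,suppress=True)
f=lambda u:[(u[0]+.5)/4-.5+250,(u[1]+.5)/4-.5+125]
# board xyz, crop px
obs=[((35,160,80),(210,284)),((-35,160,80),(238,380)),((135,-170,62),(612,44)),((-135,-170,62),(732,385)),((135,170,70),(174,165)),((-135,170,70),(266,518)),((50,270,62),(52,310)),((-50,270,62),(93,458))]
B=np.array([o[0] for o in obs])/1000;U=np.array([f(o[1]) for o in obs])
def w(p,B):
    c,s=np.cos(p[2]),np.sin(p[2]);return np.c_[p[0]+c*B[:,0]-s*B[:,1],p[1]+s*B[:,0]+c*B[:,1],B[:,2]]
r=least_squares(lambda p:(np.array([proj("top",q) for q in w(p,B)])-U).ravel(),[.549,-.115,.24],loss="soft_l1")
p=r.x;print(p,r.fun.reshape(-1,2))
print("gate",w(p,np.array([[0,.16,.05],[0,.22,.01]])))
def tb(q):
    c,s=np.cos(p[2]),np.sin(p[2]);d=np.array(q)-p[:2];return np.array([c*d[0]+s*d[1],-s*d[0]+c*d[1]])
for n,q in dict(wt=(.5673,-.133),ws=(.5655,-.134),yt=(.4946,-.1309),ys=(.493,-.1328),bt=(.6229,-.1232),bs=(.6214,-.1267),tile=(.6665,-.208),brass=(.508,-.268)).items(): print(n,tb(q)*1000)
E
```

```text
[ 0.5577 -0.1151  0.2738] [[-0.0241  0.2555]
 [ 0.0226  0.2498]
 [ 0.298  -3.4176]
 [ 0.5903  0.6812]
 [-4.069  -1.6971]
 [-0.1793  2.0514]
 [ 0.5905  0.819 ]
 [-0.1565 -2.065 ]]
gate [[0.5144 0.039  0.05  ]
 [0.4982 0.0968 0.01  ]]
wt [  4.4244 -19.8856]
ws [  2.4211 -20.3617]
yt [-65.0001   1.7924]
ys [-67.0542   0.3958]
bt [ 60.6032 -25.4835]
bs [ 58.2128 -28.4476]
tile [  79.6515 -118.9135]
brass [ -89.1677 -133.8243]
```

```bash
cat > ov.py <<'E'
from h import *
import sys
def w(p,b):
    c,s=np.cos(p[2]),np.sin(p[2]);b=np.array(b)/1000;return np.array([p[0]+c*b[0]-s*b[1],p[1]+s*b[0]+c*b[1],b[2]])
def overlay(im,c,p,x0,y0,W,H,S,fn):
    o=cv2.resize(im[y0:y0+H,x0:x0+W],None,fx=S,fy=S,interpolation=cv2.INTER_CUBIC)
    g=lambda b:tuple(int(round(v)) for v in (proj(c,w(p,b))+.5-np.array([x0,y0]))*S-.5)
    def poly(bs,col):
        cv2.polylines(o,[np.array([g(b) for b in bs])],True,col,1)
    poly([(125,-160,50),(125,157,50),(-125,157,50),(-125,-160,50)],(255,0,255))
    poly([(135,-170,62),(135,170,62),(-135,170,62),(-135,-170,62)],(0,255,255))
    poly([(50,170,62),(50,270,62),(-50,270,62),(-50,170,62)],(255,255,255))
    for x in(-35,35): poly([(x+10*np.cos(a),160+10*np.sin(a),80) for a in np.linspace(0,6.28,20)],(0,255,0))
    cv2.imwrite(fn,cv2.cvtColor(o,cv2.COLOR_RGB2BGR))
E
python3 - <<'E'
from ov import *
im=cv2.cvtColor(cv2.imread("pics/top0.png"),cv2.COLOR_BGR2RGB)
overlay(im,"top",[.5577,-.1151,.2738],250,125,190,140,4,"pics/ov1.png")
im=cv2.cvtColor(cv2.imread("pics/side0.png"),cv2.COLOR_BGR2RGB)
overlay(im,"side",[.5577,-.1151,.2738],255,160,160,125,4,"pics/ov2.png")
E
```

```text
(no output)
```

View pics/ov1.png

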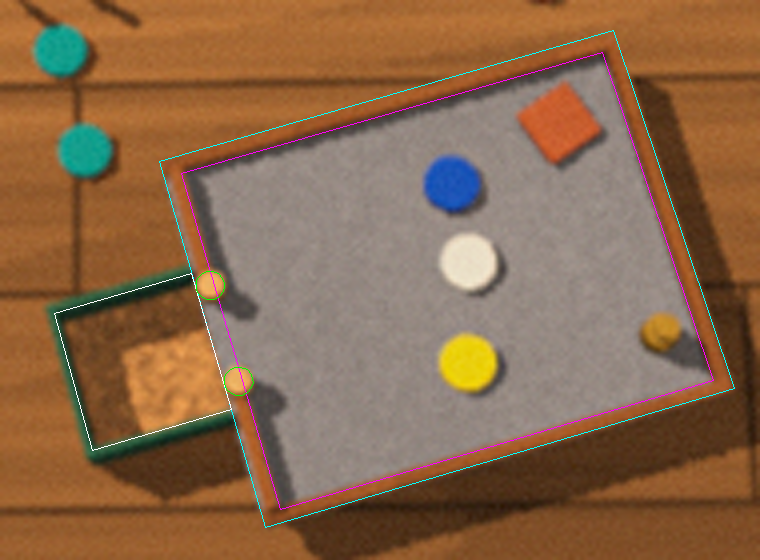

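View pics/ov2.png

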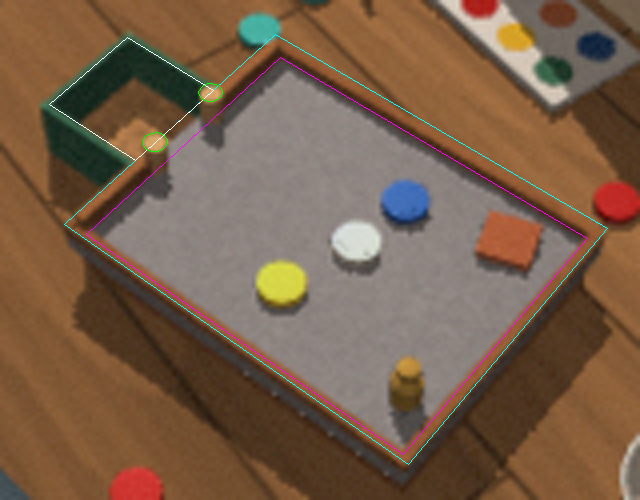

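The overlay agrees with the board in both views. My plan is a two-finger cradle: jaws across the push direction with a gap of about 12 mm. I'll start with white.

```bash
cat >> ov.py <<'E'
from scipy.spatial.transform import Rotation as Ro
P=np.array([.5577,-.1151,.2738]); ZP=.070
SG=None
def q_for(ang,sg): # ang: push dir rel. to board +y, positive toward -x (ccw)
    a=P[2]+ang; y=sg*np.array([np.cos(a),np.sin(a),0]); z=np.array([0,0,-1.]); x=np.cross(y,z)
    return Ro.from_matrix(np.c_[x,y,z]).as_quat()
def W(bx,by,z): return w(P,[bx,by,z*1000])
def tb(q):
    c,s=np.cos(P[2]),np.sin(P[2]);d=np.array(q)[:2]-P[:2];return np.array([c*d[0]+s*d[1],-s*d[0]+c*d[1]])*1000
E
python3 - <<'E'
from ov import *
np.set_printoptions(precision=3,suppress=True)
for sg in(1,-1):
    for a,b in((0,(3,-70)),(0,(0,150)),(-.56,(-90,-40)),(.42,(80,-70)),(-.56,(0,70))):
        print(sg,a,b,inverse_kinematics(W(*b,ZP),q_for(a,sg)),inverse_kinematics(W(*b,.14),q_for(a,sg)) is not None)
E
```

```text
1 0 (3, -70) [ 0.687  0.591 -0.567  1.802  0.404  0.866  0.204] True
1 0 (0, 150) [ 0.554  0.523 -0.81   2.01   0.516  0.823 -0.279] True
1 -0.56 (-90, -40) [ 0.662  0.416 -0.445  2.033  0.259  0.746 -0.228] True
1 0.42 (80, -70) [ 0.678  0.734 -0.689  1.626  0.538  0.98   0.502] True
1 -0.56 (0, 70) [ 0.473  0.479 -0.542  1.966  0.342  0.788 -0.55 ] True
-1 0 (3, -70) [ 0.269  0.517 -0.041  1.824  0.028  0.801 -2.654] True
-1 0 (0, 150) [-1.047  0.73   1.15   2.079 -0.865  0.927 -2.271] True
-1 -0.56 (-90, -40) [-0.736  0.987  1.368  2.092 -1.121  1.137 -2.235] True
-1 0.42 (80, -70) [ 0.273  0.622 -0.124  1.648  0.094  0.877 -2.336] True
-1 -0.56 (0, 70) [ 0.977  0.855 -1.249  1.946  0.94   1.09   2.167] True
```

```bash
python3 - <<'E'
from ov import *
np.set_printoptions(precision=4,suppress=True)
q=q_for(0,1)
move_ptp(W(2.5,-68,.22),q); move_gripper(.012,20); print(read_finger_gap())
movel(W(2.5,-68,ZP+.004),q,.15); print(read_ft_force())
movel(W(2.5,-68,ZP),q,.03); print(read_eef_pos(),read_ft_force(),read_time_s())
for c in("top","side"):
    im=read_camera(c)
    x0,y0=(330,150) if c=="top" else (290,150)
    cv2.imwrite(f"pics/{c}1.png",cv2.cvtColor(cv2.resize(im[y0:y0+110,x0:x0+150],None,fx=4,fy=4),cv2.COLOR_RGB2BGR))
E
```

```text
0.011923590484812245
[ 0.7631 -0.0424  0.1069]
[ 0.5786 -0.18    0.0704] [-0.1553  0.0429  0.1284] 5.6417
```

View pics/top1.png

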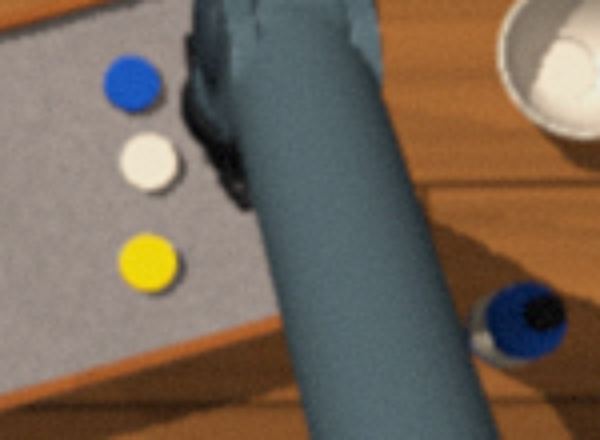

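View pics/side1.png

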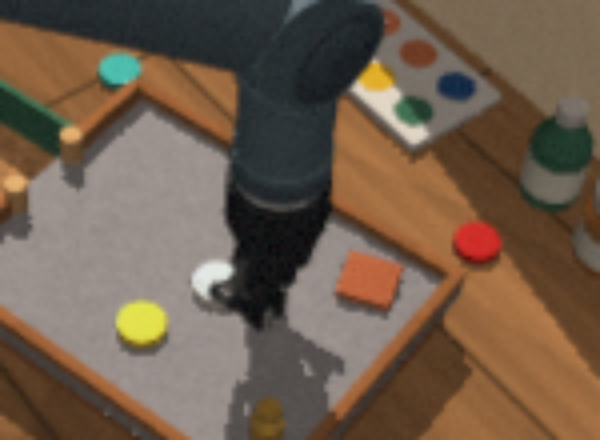

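The discs are undisturbed and the fingertips are on the deck behind white, with no contact force. I'll push white to a point short of the gate and check.

```bash
cat >> ov.py <<'E'
def discs(cs=("top","side")):
    for c in cs:
        im=read_camera(c)
        for n in("white_disc","yellow_disc","blue_disc"):
            for p,a in cents(im,n,25):
                b=tb(ray(c,p,.057))
                if abs(b[0])<130 and -165<b[1]<300: print(c,n,np.round(b,1),a)
    return im
def snap(c,fn,x0=250,y0=125,W_=190,H=140):
    im=read_camera(c);cv2.imwrite(fn,cv2.cvtColor(cv2.resize(im[y0:y0+H,x0:x0+W_],None,fx=4,fy=4),cv2.COLOR_RGB2BGR))
E
python3 - <<'E'
from ov import *
q=q_for(0,1)
movel(W(0.5,70,ZP),q,.08)
print(tb(read_eef_pos()),read_ft_force(),read_time_s())
discs(); snap("side","pics/side2.png",255,150,160,135); snap("top","pics/top2.png")
E
```

```text
[ 0.46893837 69.38272415] [ 0.14845958 -0.10179676  0.3990563 ] 7.6167
top white_disc [ -0.9 104.3] 110
top blue_disc [ 59.9 -34.8] 60
side blue_disc [ 58.7 -27.9] 82
```

View pics/side2.png

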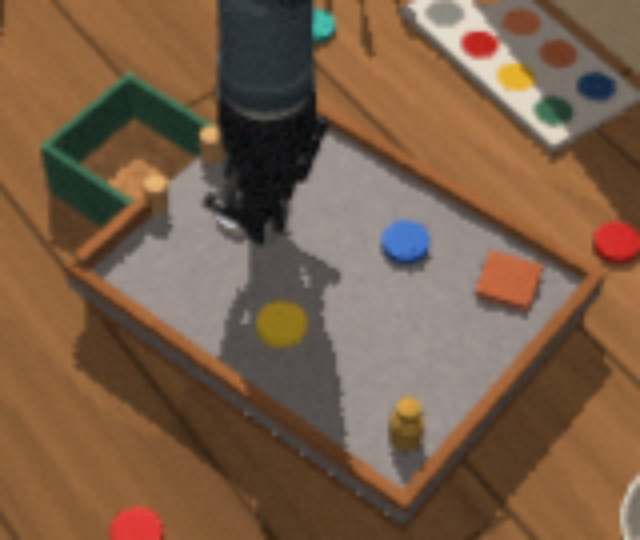

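View pics/top2.png

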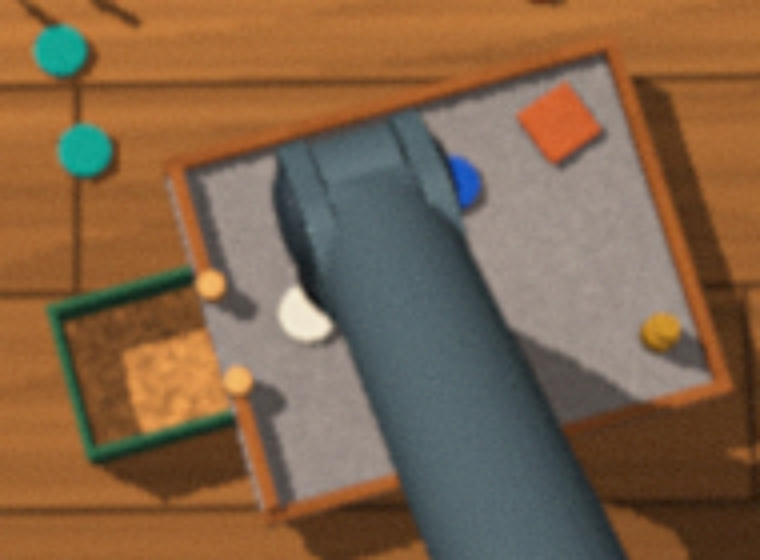

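White is in the cradle, in line with the gate. I'll push it through.

```bash
python3 - <<'E'
from ov import *
q=q_for(0,1)
movel(W(0,149,ZP),q,.08)
print(tb(read_eef_pos()),read_ft_force(),read_time_s())
pause(.2)
movel(W(0,120,ZP),q,.1); movel(W(0,110,.15),q,.2)
discs(); snap("side","pics/side3.png",255,150,160,135)
print(read_time_s())
E
```

```text
[-3.22805531e-02  1.48223178e+02] [ 0.39097879 -1.17255921  0.1069117 ] 8.9583
top white_disc [ -5.9 207.7] 138
top blue_disc [ 60.7 -25.4] 140
side white_disc [-24.2 188.7] 55
side yellow_disc [-60.5 -11. ] 25
side blue_disc [ 58.7 -28.2] 81
10.3
```

View pics/side3.png

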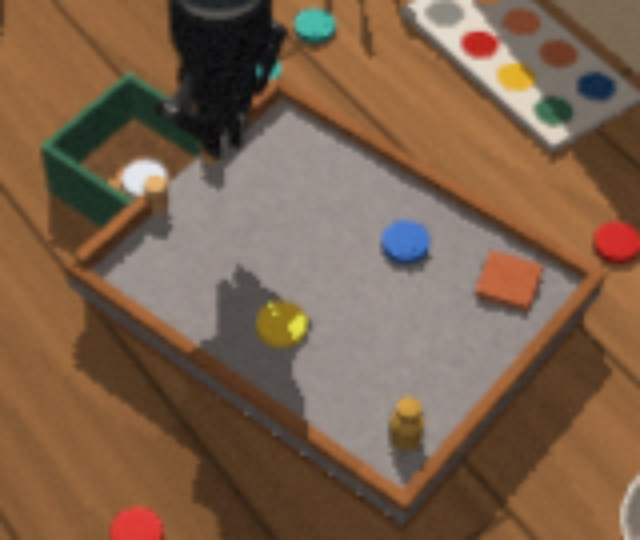

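White lies in the bin at side-view pixel (145,178). Yellow next, in two legs.

```bash
cat >> ov.py <<'E'
def stage(disc,tgt=(0,100)):
    d=np.array(tgt,float)-disc; d/=np.linalg.norm(d); ang=-np.arctan2(d[0],d[1]); q=q_for(ang,1)
    s=np.array(disc)-46*d; e=np.array(tgt)-30*d
    move_ptp(W(*s,.13),q); movel(W(*s,ZP),q,.12); movel(W(*e,ZP),q,.08)
    print("push end",tb(read_eef_pos()),read_ft_force())
    b=e-25*d; movel(W(*b,ZP),q,.15); movel(W(*b,.14),q,.2)
E
python3 - <<'E'
from ov import *
stage((-66,1))
discs(); snap("side","pics/side4.png",255,150,160,135); snap("top","pics/top4.png")
print(read_time_s())
E
```

```text
push end [-16.91762078  74.51762938] [-0.27189399  0.2909498   0.21057638]
top white_disc [ -5.9 207.7] 138
top yellow_disc [-0.2 99.7] 150
side white_disc [-24.5 188.6] 54
side yellow_disc [-4.9 96.9] 50
side blue_disc [ 58.5 -28.1] 83
14.5333
```

View pics/side4.png

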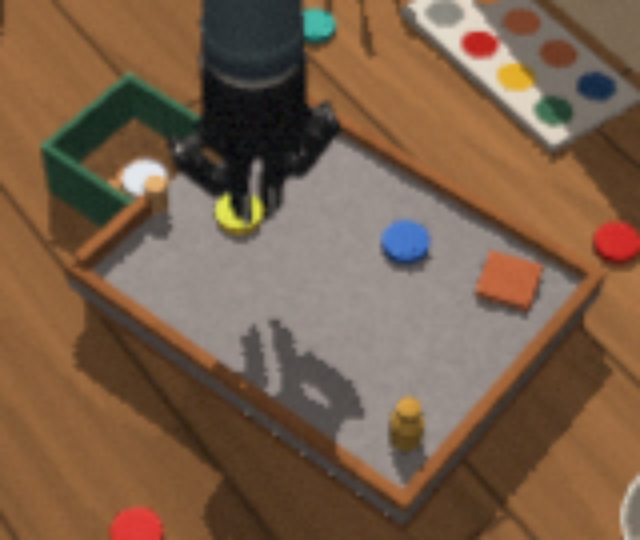

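View pics/top4.png

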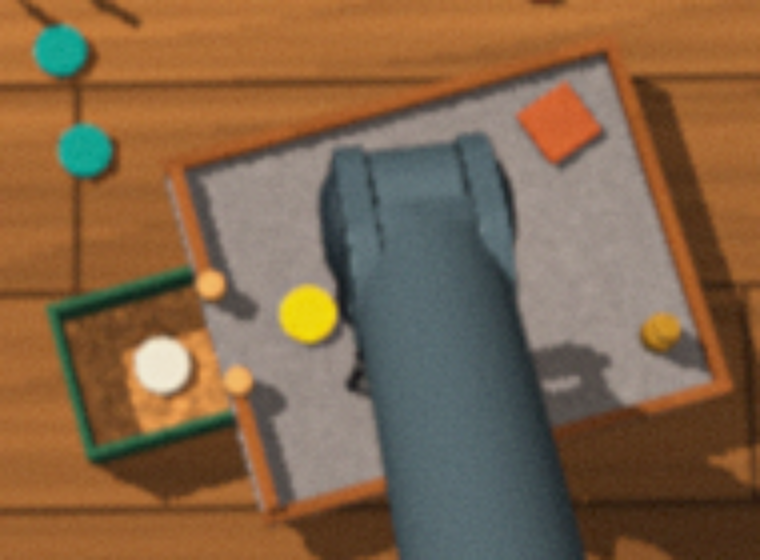

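Yellow is staged at about (0, 100) in the board frame, in front of the gate. I'll push it through.

```bash
cat >> ov.py <<'E'
def through(y=100):
    q=q_for(0,1)
    move_ptp(W(0,y-46,.13),q); movel(W(0,y-46,ZP),q,.12); movel(W(0,149,ZP),q,.08)
    print("end",tb(read_eef_pos()),read_ft_force()); pause(.2)
    movel(W(0,120,ZP),q,.1); movel(W(0,100,.15),q,.2)
E
python3 - <<'E'
from ov import *
through()
discs(); snap("side","pics/side5.png",255,150,160,135); snap("top","pics/top5.png")
print(read_time_s())
E
```

```text
end [-6.49523251e-02  1.48265316e+02] [-0.1093827  -0.13850627  0.1899912 ]
top white_disc [ -5.8 207.8] 137
top blue_disc [ 60.5 -25.5] 139
side white_disc [-25.  189.4] 52
side blue_disc [ 58.5 -28.1] 83
18.475
```

View pics/side5.png

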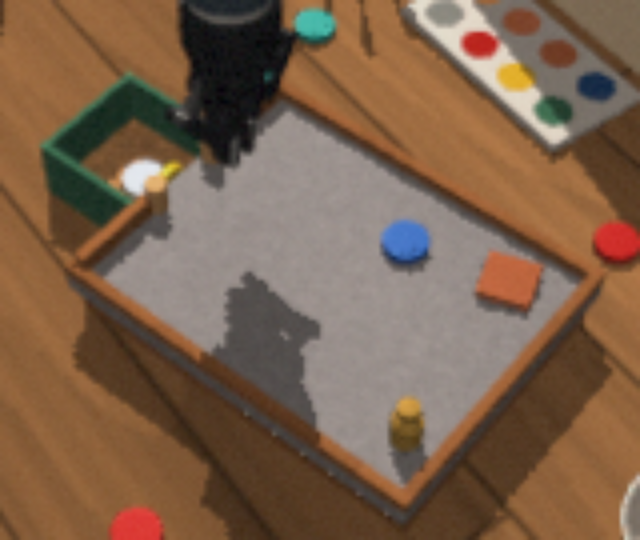

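View pics/top5.png

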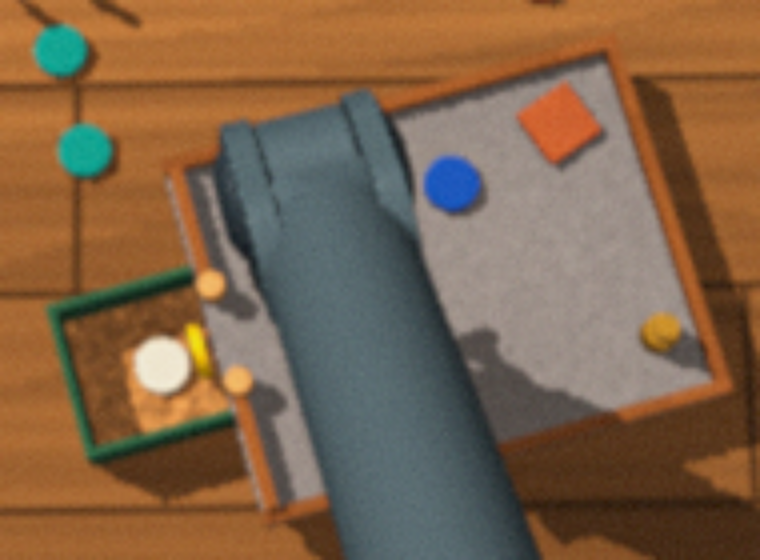

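Yellow is in the bin but seems to be standing on edge between white and the deck wall, at top-crop pixel (198,350). I'll measure its pose while staging blue, which also takes the arm out of the way.

```bash
python3 - <<'E'
from ov import *
stage((59.5,-27),(0,95))
discs()
for c in("top","side"):
    im=read_camera(c); x0,y0=(258,185) if c=="top" else (258,160)
    cv2.imwrite(f"pics/{c}6.png",cv2.cvtColor(cv2.resize(im[y0:y0+62,x0:x0+80],None,fx=9,fy=9,interpolation=cv2.INTER_CUBIC),cv2.COLOR_RGB2BGR))
    for p,a in cents(im,"yellow_disc",5):
        for z in(.02,.03,.045): print(c,p,a,z,tb(ray(c,p,z)))
    for p,a in cents(im,"white_disc",25): print(c,"white",tb(ray(c,p,.019)))
print(read_time_s())
E
```

```text
push end [13.32659648 67.57170313] [ 0.11386735  0.2503946  -0.45535703]
top white_disc [ -5.9 207.7] 138
top blue_disc [-0.8 94.5] 142
side white_disc [-25.  189.4] 52
side blue_disc [-3.5 91.8] 78
top [298.66666667 210.38095238] 21 0.02 [  8.22245789 180.52897061]
top [298.66666667 210.38095238] 21 0.03 [  6.61164375 180.51189739]
top [298.66666667 210.38095238] 21 0.045 [  4.19542254 180.48628755]
top white [315.6049825   73.06453797]
top white [ -22.14940232 -361.10113611]
top white [111.8139368  544.23069512]
top white [1.25138284e-01 2.08741532e+02]
top white [134.46652917 823.48854395]
top white [ 16.97024917 774.69150347]
side [296.875 191.875] 8 0.02 [ 18.49049928 196.07037105]
side [296.875 191.875] 8 0.03 [ 12.48309038 190.03904386]
side [296.875 191.875] 8 0.045 [  3.47197703 180.99205309]
side white [ 308.34670403 2057.35486466]
side white [ 52.8506614 834.540262 ]
side white [146.81398297 597.44347078]
side white [305.41586254  60.93149405]
side white [ -2.93836316 212.86966477]
side white [ -22.74515082 -355.99387962]
22.9667
```

View pics/top6.png

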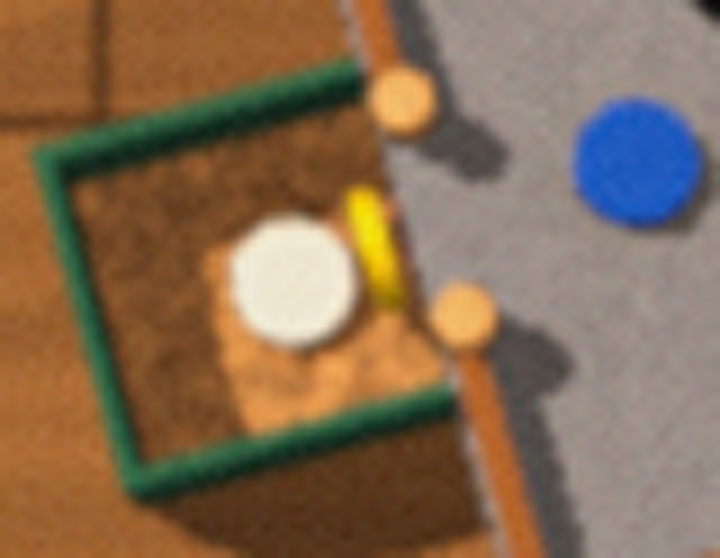

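View pics/side6.png

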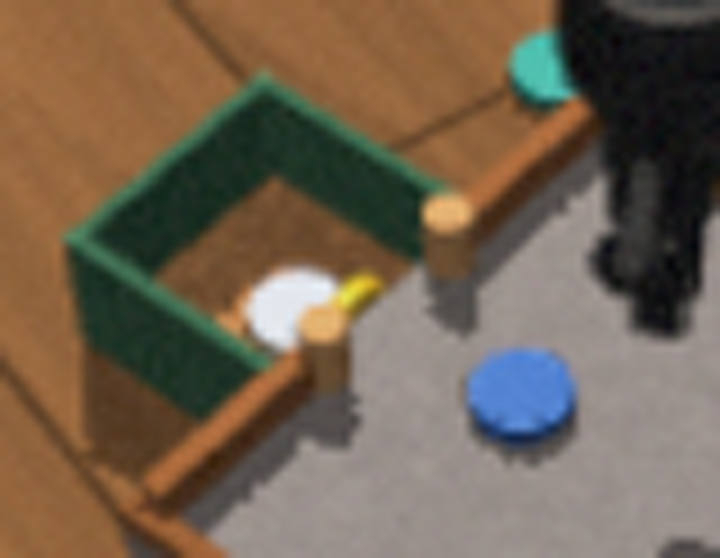

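Yellow is in the bin at y≈180 mm, z about 0.03. It stands nearly upright in the space between white and the deck wall, which satisfies step 2. Blue is at (0, 94). I'll push it more briskly so it carries past yellow's top edge.

```bash
python3 - <<'E'
from ov import *
q=q_for(0,1)
move_ptp(W(-.5,48,.13),q); movel(W(-.5,48,ZP),q,.12); movel(W(-.5,64,ZP),q,.05)
movel(W(0,152,ZP),q,.2)
print("end",tb(read_eef_pos()),read_ft_force()); pause(.3)
snap("side","pics/side7.png",258,160,80,62)
movel(W(0,120,ZP),q,.1); movel(W(0,100,.15),q,.2); move_ptp(W(0,-60,.2),q)
discs()
for c in("top","side"):
    im=read_camera(c); x0,y0=(258,185) if c=="top" else (258,160)
    cv2.imwrite(f"pics/{c}8.png",cv2.cvtColor(cv2.resize(im[y0:y0+62,x0:x0+80],None,fx=9,fy=9,interpolation=cv2.INTER_CUBIC),cv2.COLOR_RGB2BGR))
print(read_time_s())
E
```

```text
end [4.12807933e-02 1.50875271e+02] [ 0.12631383 -1.37175779  0.58119572]
top yellow_disc [ -1.8 184.5] 67
top blue_disc [ -3.3 212.5] 117
side blue_disc [-14.8 197.3] 48
27.4333
```

View pics/top8.png

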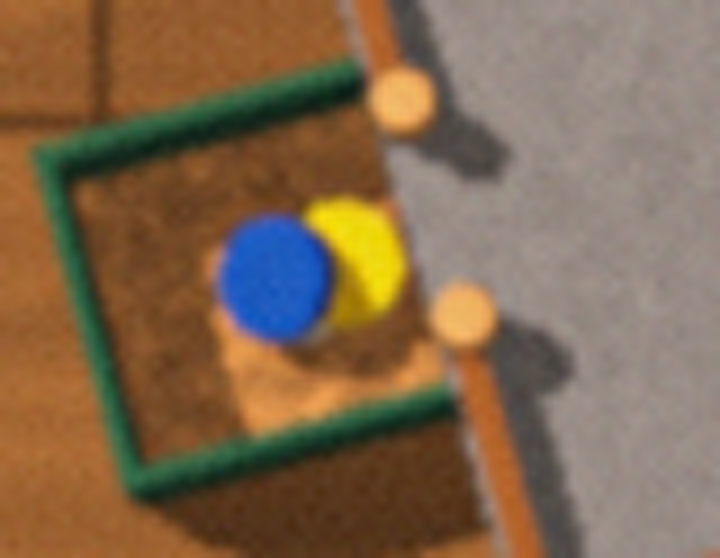

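View pics/side8.png

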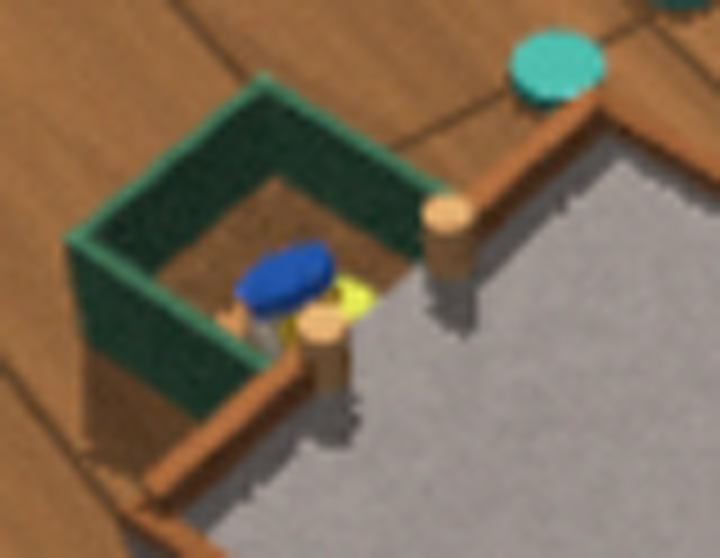

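All three are in the bin: blue rests tilted on white, overlapping yellow. I'll check heights, rest and the bystanders.

```bash
python3 - <<'E'
from ov import *
np.set_printoptions(precision=4,suppress=True)
pts={}
for k in range(2):
  for c in("top","side"):
    im=read_camera(c)
    for p,a in cents(im,"blue_disc",20):
        b=tb(ray(c,p,.03))
        if abs(b[0])<60 and 160<b[1]<280: pts[c]=p;print(c,p)
  if k==0: pause(.5)
A=[]
for c,p in pts.items():
    q=camera_params(c);M=np.array(q["K"])@np.array(q["camera_from_world"])[:3];A.append(M)
X=cv2.triangulatePoints(A[0],A[1],pts["top"].reshape(2,1),pts["side"].reshape(2,1));X=(X[:3]/X[3]).ravel();print("blue",X,tb(X))
for n,z in dict(square_tile=.05,brass_weight=.05,glaze_jar=0,blue_bottle=0,water_bowl=0).items():
    for d in tip_of("side",n)[:2]: print(n,round(d["confidence"],2),ray("side",d["at"],z))
a=cv2.cvtColor(cv2.imread("pics/side0.png"),cv2.COLOR_BGR2RGB);im=read_camera("side")
df=(np.abs(a.astype(int)-im).max(2)>60)[240:,200:].astype(np.uint8); print(df.sum())
cv2.imwrite("pics/sidefin.png",cv2.cvtColor(im,cv2.COLOR_RGB2BGR))
print(read_time_s())
E
```

```text
top [288.178  215.4576]
side [289.5 190.5]
top [288.178  215.4576]
side [289.5745 190.4255]
blue [0.5007 0.0905 0.0315] [  0.7188 213.3195]
square_tile 0.69 [ 0.672  -0.2174]
brass_weight 0.48 [ 0.5024 -0.272 ]
glaze_jar 0.91 [0.5151 0.4419]
blue_bottle 0.73 [ 0.4467 -0.3931]
water_bowl 0.85 [ 0.6417 -0.454 ]
10180
28.4333
```

View pics/sidefin.png

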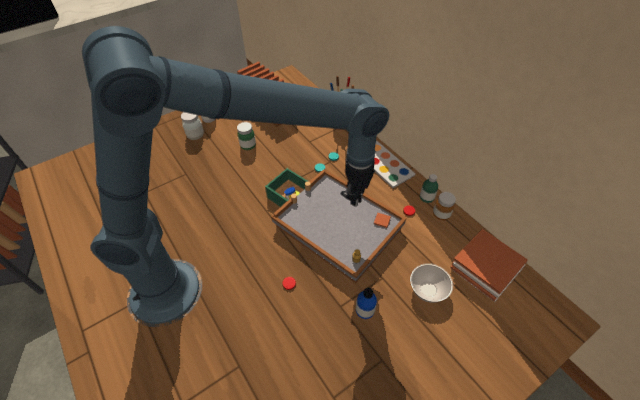

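The full view shows the bin at (288,190) holding the samples. The tile at (382,221), weight (356,257), bottle (366,303), bowl (431,284) and jar (246,135) are where they started. The hand is clear of everything, and blue is at rest at z≈0.031.

```bash
python3 -c "
from bench import *
print(sign_off())"
```

```text
the job is handed in; nothing more can be done
None
```

All three samples are in the catch bin, pushed in one at a time as white, yellow, then blue. I slid each one along the deck between two fingertips held 12 mm apart and handed the job in at about 28 s; sign-off gives no verdict.

- **Blue:** it lies tilted on top of white at board (1, 213) mm, with its centre about 31 mm above the bench. Two looks 0.5 s apart showed it at rest.
- **Yellow and white:** yellow first landed standing nearly on edge in the bin, and blue's arrival tipped it over. It now lies low in the bin at roughly y 184 mm, partly under blue. White was at about y 209 mm before blue landed on it; it is now mostly hidden, so I did not re-measure it.
- **Bystanders:** the tile, weight, bottle and bowl look unmoved in the pictures. The network's readings for them before and after agree within about 10 mm. The jar's side-view reading differed by about 13 mm, which I put down to detection scatter, since the arm never went near it.
- **Robot:** every force reading I took stayed below 2 N, and the hand ended clear, about 0.15 m above the deck.

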